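Unlock the folding lid stay and shut the record-care chest

TASK

Shut the small plywood record-care chest: lift the red knob at the knee of its brass folding stay past centre to unlock it, then hold the lid by its free edge, bring it down to about half-open and let go so that it rests there on its stiff hinge. Take it again by the dark wooden grip on its outer face and lower it gently, without letting it drop or slam, until it is fully shut; leave the other things where they are.

Things in the scene. Friction and masses are not known exactly. Their poses are not given: they have to be found in the camera images.
- chest: The open plywood chest, fixed to the table, 200 x 200 mm, rim 100 mm high, walls 9 mm. Origin: centre of its underside on the table. Its lid hinge runs along its x axis on the rim at its -y side; the folding stay is on the outside of its +x end. The lid's free edge comes down on the rim at its +y side. It stands turned by up to 0.3 rad either way.
- lid_hinge (a point): Middle of the lid's hinge line: on the rim (100 mm high) at the chest's -y face, 100 mm from the chest's centre.
- lid (a joint): Lid angle in rad: about 0 locked open (the lid then leans 10 degrees from vertical towards the chest, 1.40 rad up from shut), grows as it comes down, 1.40 fully shut. Goes at most 0.1 beyond 0 the other way. The hinge is stiff: left alone the lid stays put at readings up to about 0.8; lower than that, above a reading of about 0.95, it drops shut by itself unless held. Moving it takes about 2 to 4 N at its edge.
- lid_panel: Plywood lid, 200 mm along the hinge, 200 mm from hinge to free edge, 10 mm thick, its underside in line with the hinge axis. Origin: middle of the free edge at the underside face. x along the hinge (as the chest's x), y from the hinge outwards to the free edge, z along the outer face's normal (up when shut). The edge's top is about 300 mm above the table when locked open.
- wood_grip: Dark wooden block handle on the lid's outer face, midway along the hinge and 120 mm from the hinge line: 50 mm along the hinge (best gripped on these two ends, so that it can pivot between the fingers), 22 mm the other way, standing 36 mm off the 10 mm lid. Origin: its centre, 30 mm outward from the lid's underside; axes as the lid panel's.
- stay (a joint): Angle of the stay's short lower link in rad: 0 locked (the knee has sagged past centre against its stop and the lid cannot be shut), about 0.20 with both links in line (dead centre, the lid pushed about 0.03 rad further open), more once past centre (unlocked); it goes on to about 2.4 as the lid is shut. The knee rises and moves towards the chest's +y side as it grows. Link and lid move together, and stay put when released.
- knee_knob: Red knob at the stay's knee: cylinder 16 mm across, 38 mm long, lying along the chest's x axis, standing out from the chest's +x end. Origin: on its axis, 14 mm from its outer end, 36 mm out from the chest's end wall; its x axis is the chest's x axis, the other two turn with the link. Free space below it down to the table. It moves on a circle of 58 mm radius about stay_pivot, and lifting it takes only a few N.
- stay_pivot (a point): Pivot axis of the lower link, at the knob's distance out from the chest (136 mm from its centre along x, 50 mm along +y, 75 mm above the table).
- funnel: Loose green plastic funnel, mouth down, 110 mm across, 110 mm high; bystander. Origin under its centre.
- puck: Loose chrome spindle puck, 76 mm across, 46 mm high; bystander. Origin under its centre.
- stylus_guard: Loose translucent stylus guard, 70 x 45 x 40 mm; bystander. Origin under its centre.
- fluid: Loose bottle of cleaning fluid, 60 mm across, 150 mm high; bystander. Origin under its centre.
- lifter: Loose white nylon record lifter lying flat, 160 x 30 x 22 mm; bystander. Origin under its centre.
- velvet_brush: Loose velvet record brush, 110 x 40 x 28 mm, lying inside the chest; it stays there. Origin under its centre.
Not all that is in view belongs to the job. Of the things like the velvet_brush, leave any that is orange or purple; of the rest the smaller one is meant.

How it is judged:
On the way, in this order (a step that is already met when the one before it is completed fails the run):
1. the stay's knee is lifted past centre while the lid is still up (value of joint stay above 0.28 rad and value of joint lid below 0.3 rad), for 0.1 s.
2. the lid, held by its panel and not by the wooden grip, is on its way down (contact force between the fingers and lid_panel above 0.5 N and contact force between the fingers and wood_grip below 0.1 N and value of joint lid between 0.3 and 1 rad), for 0.1 s.
3. the lid rests about half-open, let go (contact force between each of the arm, the fingers and lid_panel below 0.1 N and contact force between the fingers and wood_grip below 0.1 N and contact force between the fingers and knee_knob below 0.1 N and value of joint lid between 0.35 and 1 rad and velocity of joint lid between -0.05 and 0.05 rad/s), for 0.4 s.
4. the lid, held by the wooden grip, is lowered through its last part (contact force between the fingers and wood_grip above 0.5 N and value of joint lid above 1.05 rad), for 0.1 s.
At the end, for the whole second after the job is handed in: The lid is fully shut (within 0.04 rad) and at rest, the velvet brush still lies in the chest, and the funnel, puck, stylus guard, fluid bottle and lifter are within 30 mm of where they were (value of joint lid above 1.36 rad and velocity of joint lid between -0.05 and 0.05 rad/s and distance of each of funnel, puck, stylus_guard, fluid, lifter from where it was at the start of the episode below 0.03 m and z of velvet_brush in the frame of chest below 0.05 m); the robot touches nothing.
It fails at once if the lid slams (closing faster than 1.8 rad/s) (velocity of joint lid above 1.8 rad/s).
It fails at once if a bystander is moved by more than 30 mm (distance of any of funnel, puck, stylus_guard, fluid, lifter, velvet_brush from where it was at the start of the episode above 0.03 m).
It also fails if it takes over 64 s, if anything falls off the work surface, if the arm or the gripper's body presses on something with over 40 N, if the wrist force passes 120 N, or if a joint passes its speed limit or range.

ROBOT

A 7-joint arm with a two-finger parallel gripper is mounted at the origin on the work surface. World frame = base frame: x ahead of the robot, y to its left, z up, the work surface at z = 0. Lengths are in m, angles in rad, forces in N, time in s.
With the tool pointing down it reaches from about 0.425 to 0.825 m from the base axis. Payload 3.6 kg.
Tool frame: the origin (TCP) lies midway between the tips of the shut fingers; the grasp point (between the pads) lies 19 mm behind it (ctrl.hold_point_z is the distance from the TCP to the grasp point, in m); z points along the fingers, y is the line along which they close (so a half turn about z gives the same grasp; the last joint's range is limited). The gripper opens to 93 mm and grips with 3 to 60 N. Pads are 15 mm wide; open, the fingers measure 128 mm over their backs; the gripper's body (75 mm by 188 mm) begins 65 mm behind the grasp point.
Start: joints at [1.304, 0.615, -0.013, 1.423, 0.008, 1.103, -0.04], TCP at [0.155, -0.631, 0.219] pointing down, gripper open.
Joint ranges: [-3.12, 3.12], [-0.3, 2.06], [-1.34, 1.32], [0.26, 2.42], [-1.36, 4.5], [0.01, 1.98], [-2.84, 2.84]. Speed limits (rad/s): [2.79, 2.79, 3.14, 3.14, 3.14, 3.14, 3.14].

INTERFACE

Orientations are given as a unit quaternion [w, x, y, z].
In Python, from workcell import ctrl gives the robot as it stands. Calls block until the motion is done:
- ctrl.move_ptp(position, orientation): joint-space move of the TCP to a pose.
- ctrl.movel(position, rot=None, speed=0.15, stop_force=None): straight line of the TCP; rot=None keeps the orientation; speed is the mean speed in m/s. With stop_force (N) it stops when the force on the tool has changed by that much, and returns True; else False.
- ctrl.move_j(angles): joint-space move.
- ctrl.command_gripper(opening): finger opening in m; the grip force is fixed at half the most; returns when the fingers have stopped.
- ctrl.hold(seconds).
- ctrl.solve_ik(position, orientation): joint angles nearest the present ones, or None.
- ctrl.grab_frame(name): name is "scene" or "top" or "wrist"; returns the picture (480x640x3 uint8, blue, green, red); there is no depth.
- ctrl.camera_params(name): a dict with "mtx" (3x3 intrinsics, pixels), "R" (3x3) and "t" (3): a world point X has camera coordinates R X + t; the wrist camera has in their place "tool_from_camera" (4x4, takes a point from camera to tool coordinates, whose origin is the TCP and whose axes are the flange's). Camera axes: x right, y down, z forward; pixel columns grow to the right and rows downward; lengths in m; the calibration is good to about 2 mm. A picture is of the moment at which its call begins: read the wrist's pose just before it. camera_params takes no time and is no camera call.
A pose or a line that the arm cannot do raises ctrl.Unreachable and nothing moves.
- ctrl.job_done(): hands the job in; it is judged then, once.
Readings, each from a call of its own:
- ctrl.get_time(): time.
- ctrl.get_qpos(): joint angles.
- ctrl.get_joint_velocities(): joint speeds.
- ctrl.get_joint_efforts(): joint torques, N m.
- ctrl.get_tcp_pos(): TCP position.
- ctrl.get_ee_rot(): TCP orientation.
- ctrl.get_ft_force(): force on the tool from outside, world axes, zero at the start.
- ctrl.get_wrist_torque(): the same for the moment, N m.
- ctrl.get_finger_gap(): finger opening in m.
- ctrl.get_grip_force(): force on a finger pad.
Only numpy, scipy, OpenCV 4.12 (cv2) and the standard library are available. Lean on these libraries where they do the work, as an engineer would, in place of code of your own. Each camera call takes 0.05 s, during which the arm holds its last target. There are 200 camera calls.

## Working session

There is one attempt and no reset: what is moved stays moved. The work goes in short steps, each a Python script; the robot and the scene stay as the last script left them, time stands still between calls to the robot, and variables do not carry over. Pictures are saved under pics/ and viewed, at most 10 in all, crops included, and the job is handed in when it is done.

```bash
mkdir -p pics
python3 - <<'E'
from workcell import ctrl
import cv2
for n in("scene","top"):
    p=ctrl.camera_params(n); print(n,p["mtx"].tolist(),p["R"].round(4).tolist(),p["t"].round(4).tolist())
    cv2.imwrite(f"pics/{n}0.png",ctrl.grab_frame(n))
print(ctrl.camera_params("wrist"),ctrl.get_ee_rot(),ctrl.get_time())
E
```

```text
scene [[462.07469873820526, 0.0, 310.85581227291453], [0.0, 462.07469873820526, 237.13475094169047], [0.0, 0.0, 1.0]] [[0.3289, 0.9443, -0.0125], [0.667, -0.2416, -0.7048], [-0.6685, 0.2235, -0.7093]] [-0.1599, -0.2367, 1.6931]
top [[533.4015595464188, 0.0, 321.5896093937639], [0.0, 533.4015595464188, 238.4216904624829], [0.0, 0.0, 1.0]] [[0.1397, -0.9902, 0.0031], [-0.9703, -0.1375, -0.1993], [0.1977, 0.0249, -0.9799]] [-0.0839, 0.5876, 1.4835]
{'mtx': array([[393.73478878,   0.        , 314.4147532 ],
       [  0.        , 393.73478878, 233.81380295],
       [  0.        ,   0.        ,   1.        ]]), 'tool_from_camera': array([[ 1.10841630e-04, -9.61079112e-01, -2.76273285e-01,
         7.69267604e-02],
       [ 9.99999991e-01,  1.28840537e-04, -4.69981044e-05,
        -6.14972796e-04],
       [ 8.07640950e-05, -2.76273278e-01,  9.61079117e-01,
        -1.66559015e-01],
       [ 0.00000000e+00,  0.00000000e+00,  0.00000000e+00,
         1.00000000e+00]])} [-1.14385806e-03  9.92757127e-01  1.20133065e-01 -1.57509296e-04] 0.1
```

View pics/scene0.png

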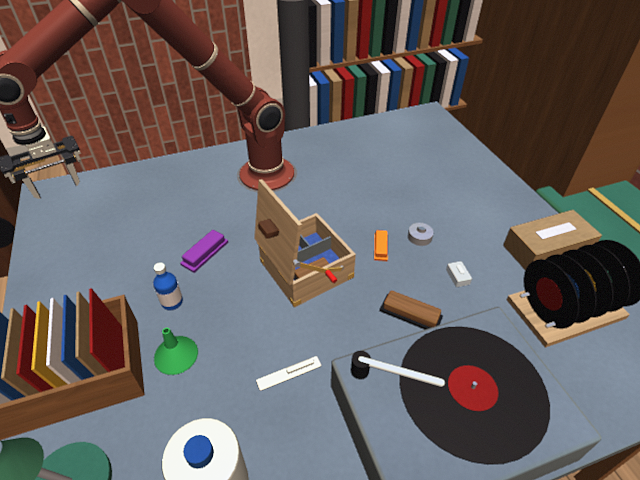

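View pics/top0.png

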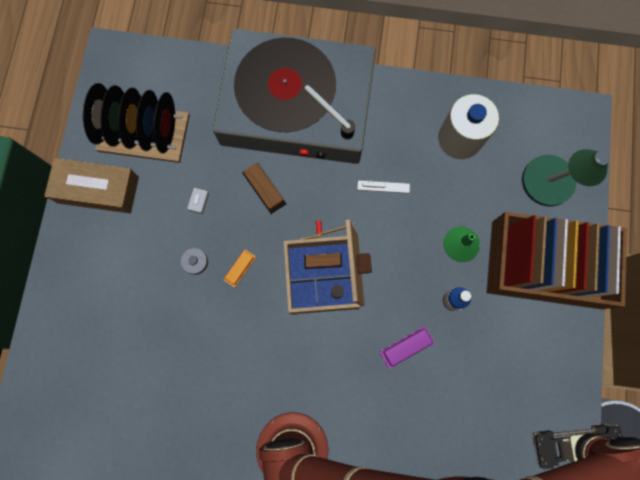

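Scene and top views: the chest sits at about (322,275) in top, with its hinge to the right (world -y) and the stay and red knob on the far side (318,227). The bottle (460,298) and funnel (462,243) are further right. Next I'll take enlarged crops for corner pixels.

Run:
```python
import cv2
t=cv2.imread("pics/top0.png")[210:330,270:390]; s=cv2.imread("pics/scene0.png")[170:310,240:370]
cv2.imwrite("pics/topc.png",cv2.resize(t,None,fx=5,fy=5,interpolation=cv2.INTER_CUBIC))
cv2.imwrite("pics/scenec.png",cv2.resize(s,None,fx=4,fy=4,interpolation=cv2.INTER_CUBIC))
```

```text
(no output)
```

View pics/topc.png

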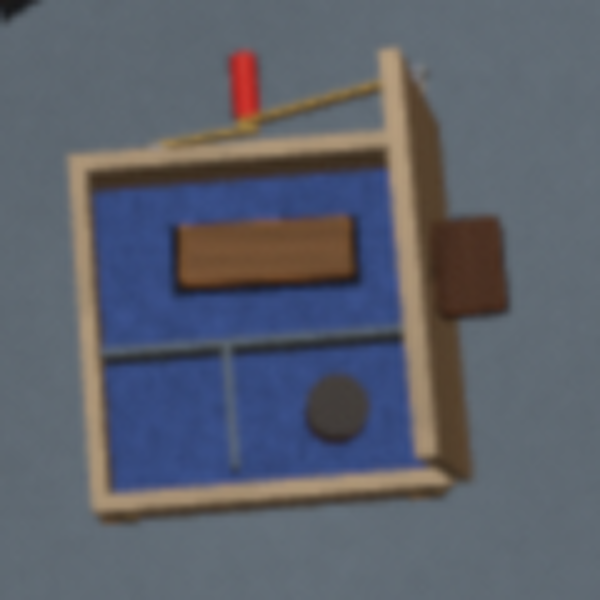

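View pics/scenec.png

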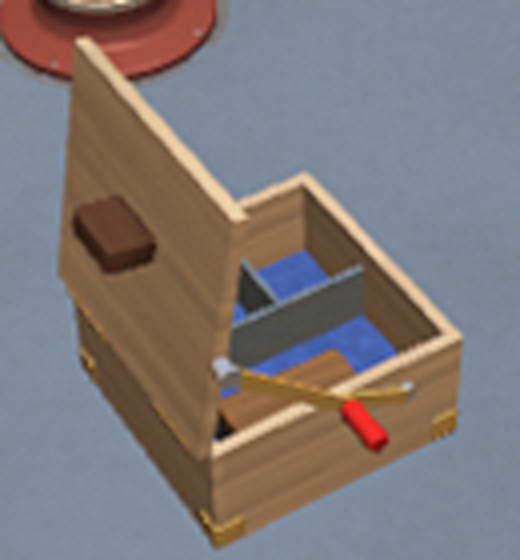

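```bash
cat > h.py <<'E'
import numpy as np, json
from workcell import ctrl
from scipy.spatial.transform import Rotation as Ro
def proj(n,X):
    p=ctrl.camera_params(n); c=X@p["R"].T+p["t"]; u=c@p["mtx"].T; return u[:,:2]/u[:,2:]
def w(ch,P):
    c,s=np.cos(ch[2]),np.sin(ch[2]); P=np.atleast_2d(P)
    return np.c_[ch[0]+c*P[:,0]-s*P[:,1],ch[1]+s*P[:,0]+c*P[:,1],P[:,2]]
def lidpt(x,r,n,th):  # th = elevation from shut; r from hinge, n outward of underside
    return [x,-.1+r*np.cos(th)-n*np.sin(th),.1+r*np.sin(th)+n*np.cos(th)]
E
python3 - <<'E'
from h import *
from scipy.optimize import least_squares
T=np.array([[68,155],[93,512],[452,487],[378,50],[400,48],[414,458],[438,457],[243,53],[246,122]])/5+[270,210]-.4
S=np.array([[462,338],[305,175],[78,38],[245,215],[230,220],[216,548],[377,440],[352,408]])/4+[240,170]-.4
def res(v,full=False):
    ch=v[:3];th=v[4]; k=lambda x:[x,.05+.058*np.cos(v[3]),.075+.058*np.sin(v[3])]
    L=lambda x,n:lidpt(x,.2,n,th)
    PT=[[.1,.1,.1],[-.1,.1,.1],[-.1,-.1,.1],L(.1,0),L(.1,.01),L(-.1,0),L(-.1,.01),k(.15),k(.112)]
    PS=[[.1,.1,.1],[-.1,.1,.1],L(-.1,.01),L(.1,0),L(.1,.01),[.1,-.1,0],k(.15),k(.112)]
    r=np.r_[proj("top",w(ch,PT))-T,proj("scene",w(ch,PS))-S]
    return r if full else r.ravel()
q=least_squares(res,[.6,0,0,2.8,1.4],loss="soft_l1")
print(q.x,res(q.x,True).round(1).tolist())
v=q.x; ch=v[:3]; np.savetxt("chest.txt",v)
print("knob",w(ch,[.136,.05+.058*np.cos(v[3]),.075+.058*np.sin(v[3])]))
print("edge",w(ch,lidpt(0,.2,0,v[4])),"grip half",w(ch,lidpt(0,.12,.03,.7)),w(ch,lidpt(0,.12,.03,0)))
E
```

```text
[ 0.48823419 -0.01578646  0.21377922  2.65775397  1.39942669] [[0.4, -0.2], [-0.3, -0.2], [0.7, -0.5], [0.5, 0.2], [0.1, 0.2], [0.2, 0.2], [-0.4, -0.0], [0.0, 0.2], [0.4, -0.5], [0.2, -0.7], [0.9, -1.3], [-0.8, -0.2], [0.5, 0.1], [0.6, -0.1], [-0.0, 0.1], [0.7, 0.5], [-0.9, -0.9]]
knob [[0.62142312 0.01175462 0.10198048]]
edge [[ 0.50221382 -0.08018004  0.29707042]] grip half [[ 0.49407809 -0.04270488  0.20025139]] [[0.4839911  0.00375827 0.13      ]]
```

```bash
cat >> h.py <<'E'
v=np.loadtxt("chest.txt"); ch=v[:3]; PHI=v[3]; H=ctrl.hold_point_z
def rot(y,z):  # tool closing dir, approach dir, in chest axes
    y=np.array(y,float);z=np.array(z,float); M=np.c_[np.cross(y,z),y,z]
    q=(Ro.from_euler("z",ch[2])*Ro.from_matrix(M)).as_quat(); return np.r_[q[3],q[:3]]
def zax(q): return Ro.from_quat(np.r_[q[1:],q[0]]).as_matrix()[:,2]
def tcp(p,q,back=0): # chest-frame grasp point -> world tcp, backed off
    return w(ch,p)[0]+(H-back)*zax(q)
def knob(s,x=.136): return [x,.05+.058*np.cos(PHI-s),.075+.058*np.sin(PHI-s)]
def kq(a,sg): return rot([0,sg,0],[-np.sin(a),0,-np.cos(a)])
def lq(th,sg): return rot([0,-sg*np.sin(th),sg*np.cos(th)],[0,-np.cos(th),-np.sin(th)])
def gq(a,sg): return rot([sg,0,0],[0,np.sin(a),-np.cos(a)])
E
python3 - <<'E'
from h import *
def t(n,p,q,b=0):
    j=ctrl.solve_ik(tcp(p,q,b),q); print(n,None if j is None else np.round(j,2).tolist())
for sg in(1,-1):
    for a in(.35,.6,.8):
        for s in(0,.5): t(("knob",sg,a,s),knob(s,.138),kq(a,sg))
        t("back",knob(0,.138),kq(a,sg),.12)
    for th in(1.4,1.1,.8,.7): t(("lid",sg,th),lidpt(0,.19,.005,th),lq(th,sg))
    t("lid back",lidpt(0,.19,.005,1.4),lq(1.4,sg),.1); t("lid back",lidpt(0,.19,.005,.8),lq(.8,sg),.1)
    for a in (0,.3):
      for th in(.8,.4,0): t(("grip",sg,a,th),lidpt(0,.12,.034,th),gq(a,sg))
      t("grip back",lidpt(0,.12,.034,.8),gq(a,sg),.12)
E
```

```text
('knob', 1, 0.35, 0) [0.3, 1.01, -0.82, 1.31, 0.63, 1.46, 1.22]
('knob', 1, 0.35, 0.5) [0.28, 0.99, -0.84, 1.3, 0.61, 1.49, 1.2]
back [0.25, 0.97, -0.88, 1.04, 0.61, 1.74, 1.29]
('knob', 1, 0.6, 0) [0.22, 1.15, -0.83, 1.07, 0.61, 1.8, 1.26]
('knob', 1, 0.6, 0.5) [0.21, 1.12, -0.85, 1.07, 0.59, 1.82, 1.23]
back None
('knob', 1, 0.8, 0) [0.04, 1.18, -0.39, 0.88, 0.34, 1.95, 1.49]
('knob', 1, 0.8, 0.5) [0.01, 1.15, -0.39, 0.88, 0.31, 1.97, 1.47]
back None
('lid', 1, 1.4) [0.23, 0.34, -0.28, 1.79, 0.3, 1.02, -1.54]
('lid', 1, 1.1) [-0.0, 0.36, -0.35, 1.91, 0.68, 1.07, -2.08]
('lid', 1, 0.8) [-0.28, 0.5, -0.32, 1.98, 0.92, 1.25, -2.51]
('lid', 1, 0.7) [-0.37, 0.56, -0.29, 1.99, 0.96, 1.31, -2.62]
lid back [0.34, 0.27, -0.46, 1.61, 0.3, 1.28, -1.55]
lid back [0.06, 0.64, -1.13, 1.82, 0.99, 1.8, -2.7]
('grip', 1, 0, 0.8) [0.44, 0.46, -0.53, 1.88, 0.3, 0.88, -0.03]
('grip', 1, 0, 0.4) [0.36, 0.49, -0.53, 1.94, 0.34, 0.79, -0.14]
('grip', 1, 0, 0) [0.28, 0.55, -0.48, 2.0, 0.39, 0.68, -0.24]
grip back [0.51, 0.34, -0.61, 1.69, 0.21, 1.18, 0.05]
('grip', 1, 0.3, 0.8) [0.64, 0.55, -0.63, 1.8, 0.
[... 826 characters left out ...]
-0.5, 1.97, 0.97, 1.33, 0.58]
('lid', -1, 0.7) [-0.27, 0.58, -0.45, 1.98, 1.0, 1.38, 0.47]
lid back [0.64, 0.35, -0.92, 1.6, 0.46, 1.35, 1.43]
lid back [-0.15, 0.5, -0.73, 1.82, 0.88, 1.59, 0.59]
('grip', -1, 0, 0.8) [-0.08, 0.42, 0.21, 1.89, -0.12, 0.84, -2.74]
('grip', -1, 0, 0.4) [-0.16, 0.45, 0.21, 1.96, -0.14, 0.75, -2.79]
('grip', -1, 0, 0) [-0.24, 0.52, 0.26, 2.02, -0.22, 0.63, -2.75]
grip back [-0.67, 0.48, 1.14, 1.72, -0.45, 1.25, -2.35]
('grip', -1, 0.3, 0.8) [0.1, 0.49, 0.19, 1.82, -0.41, 1.03, -2.41]
('grip', -1, 0.3, 0.4) [0.06, 0.51, 0.15, 1.9, -0.44, 0.92, -2.43]
('grip', -1, 0.3, 0) [0.03, 0.56, 0.13, 1.96, -0.5, 0.8, -2.4]
grip back [0.16, 0.4, 0.19, 1.6, -0.34, 1.33, -2.47]
```

Run:
```python
from h import *
import cv2
q=kq(.35,-1); p=knob(0,.139)
p0=ctrl.get_tcp_pos()
ctrl.movel([p0[0]+.1,p0[1]+.05,.43],speed=.25)
k=w(ch,p)[0]
q0=kq(.1,-1); ctrl.move_ptp([k[0],k[1]+.02,.42],q0)
ctrl.command_gripper(.05)
ctrl.movel(tcp(p,q,.10),q,.2)
f=ctrl.grab_frame("wrist"); cv2.imwrite("pics/w1.png",f)
T=ctrl.camera_params("wrist")["tool_from_camera"]; M=Ro.from_quat(np.roll(ctrl.get_ee_rot(),-1)).as_matrix()
for x in(.15,.102):
    X=M.T@(w(ch,knob(0,x))[0]-ctrl.get_tcp_pos()); c=np.linalg.inv(T)@np.r_[X,1]; u=ctrl.camera_params("wrist")["mtx"]@c[:3]; print(u[:2]/u[2])
print(ctrl.get_time(),ctrl.get_qpos(),ctrl.get_ft_force())
```

```text
[315.4885797  227.85109578]
[315.376875  282.5527247]
6.025 [ 0.07413602  0.87254994 -0.36717579  1.095311    0.27724694  1.56856593
 -1.62592926] [ 0.58972931 -0.07528625 -0.61379934]
```

View pics/w1.png

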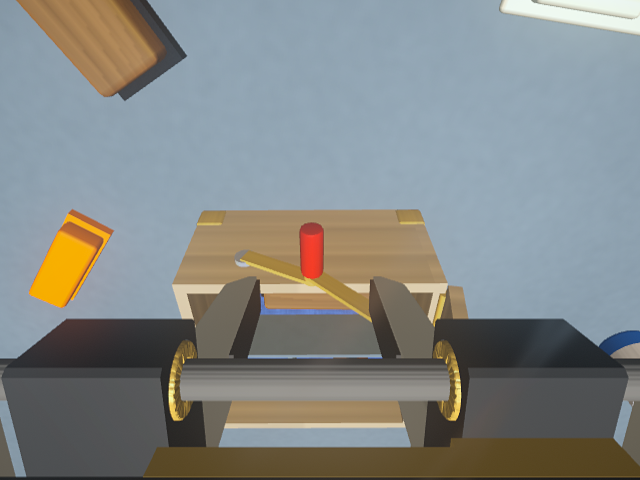

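The wrist view shows the red knob centred between the fingers, with its axis at column 312 and rows 228–276. The prediction was 315, so it matches within 2 mm. Next: grip and lift.

Run:
```python
from h import *
import cv2
q=kq(.35,-1)
def K(s): p=knob(s,.139); p[1]+=.0015; return p
print(ctrl.movel(tcp(K(0),q),speed=.12,stop_force=12))
ctrl.command_gripper(0); print("gap",ctrl.get_finger_gap(),ctrl.get_grip_force())
for s in np.linspace(.1,.55,6):
    ctrl.movel(tcp(K(s),q),speed=.05); print(round(s,2),np.round(ctrl.get_ft_force(),1),ctrl.get_finger_gap())
ctrl.hold(.3)
ctrl.command_gripper(.05)
ctrl.movel(tcp(K(.55),q,.1),speed=.2)
cv2.imwrite("pics/w2.png",ctrl.grab_frame("wrist"))
t=ctrl.grab_frame("scene"); cv2.imwrite("pics/s2.png",t)
print(ctrl.get_time(),ctrl.get_ft_force())
```

```text
False
gap 0.015079281184310239 29.998560547828674
0.1 [ 1.   0.8 -3.9] 0.014951529053696884
0.19 [ 0.1  0.1 -1.4] 0.014959957962513225
0.28 [ 0.2 -2.6 -0.5] 0.015106508317878152
0.37 [ 1.2 -4.4  1.5] 0.015022607235938278
0.46 [ 0.5 -5.9  2.9] 0.014934141628444898
0.55 [ 2.1 -7.2  2.9] 0.015276894661266437
11.0333 [-0.20726604 -0.48959307  0.07356267]
```

View pics/w2.png

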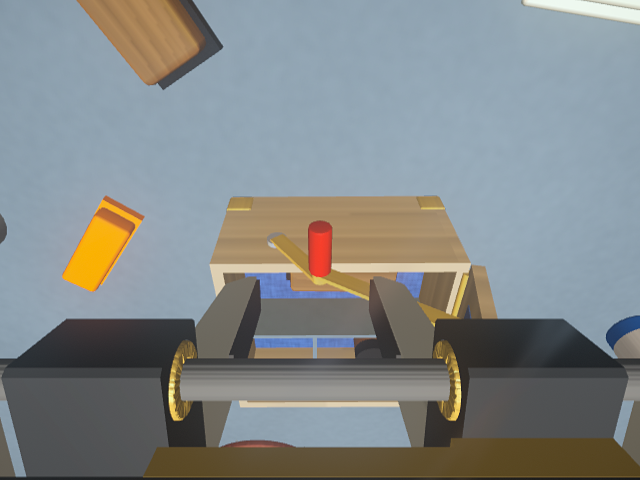

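The wrist view shows the knob at (320,248) with the links bent upward past centre, so the stay is unlocked. Next I'll go above the lid's free edge.

Run:
```python
from h import *
import cv2
p=ctrl.get_tcp_pos(); q0=kq(.1,-1)
ctrl.movel([p[0]-.02,p[1],.43],q0,.25)
th=1.33; q=lq(th,-1)
ctrl.move_ptp(tcp(lidpt(0,.185,.005,th),q,.13),q)
a=ctrl.grab_frame("wrist"); s=ctrl.grab_frame("scene"); t=ctrl.grab_frame("top")
b=cv2.resize(s[170:310,240:370],None,fx=3,fy=3,interpolation=2); c=cv2.resize(t[210:330,270:390],None,fx=3,fy=3,interpolation=2)
im=np.zeros((580,800,3),np.uint8); im[:240,:320]=a[::2,::2]; im[:420,400:790]=b; im[250:250+330,0:360]=c[:330]
cv2.imwrite("pics/m3.png",im); cv2.imwrite("pics/w3.png",a)
L=w(ch,[lidpt(x,.2,n,th) for x in(-.1,.1) for n in(0,.01) ])
print("scene pred",((proj("scene",L)-[240,170])*3+[400,0]).round(),"top",((proj("top",L)-[270,210])*3+[0,250]).round())
print(ctrl.get_time(),ctrl.get_qpos().round(2))
```

```text
scene pred [[480.  22.]
 [469.  23.]
 [599. 157.]
 [588. 159.]] top [[231. 526.]
 [243. 525.]
 [210. 281.]
 [222. 280.]]
14.6583 [ 0.71  0.41 -1.2   1.59  0.61  1.49  1.23]
```

View pics/m3.png

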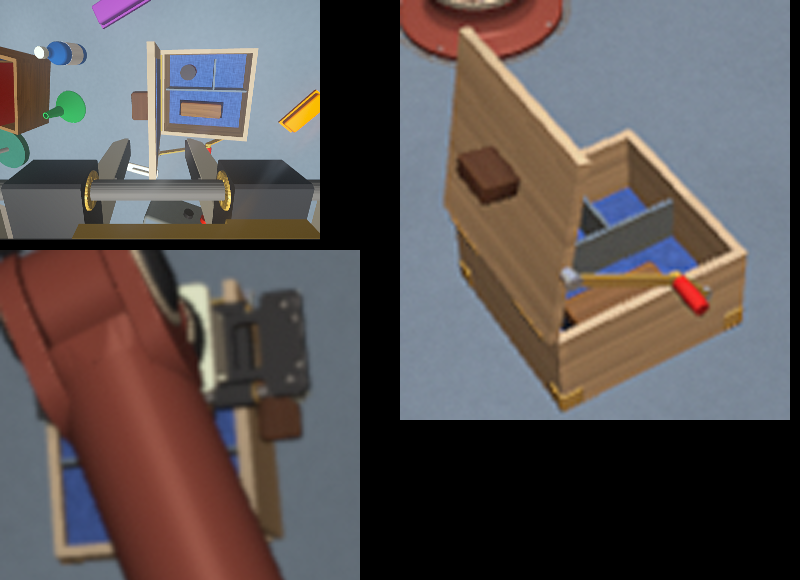

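Run:
```python
from h import *
th=1.33;q=lq(th,-1)
P=ctrl.get_tcp_pos(); print(P,tcp(lidpt(0,.185,.005,th),q,.13),ctrl.get_ee_rot(),q)
print("scene",(proj("scene",P[None])-[240,170])*3+[400,0],"top",(proj("top",P[None])-[270,210])*3+[0,250])
T=ctrl.camera_params("wrist")["tool_from_camera"]; M=Ro.from_quat(np.roll(ctrl.get_ee_rot(),-1)).as_matrix()
for X in w(ch,[lidpt(x,.2,n,t) for t in(1.4,1.33) for x in(-.1,.1) for n in(0,.01)]):
    c=np.linalg.inv(T)@np.r_[M.T@(X-P),1]; u=ctrl.camera_params("wrist")["mtx"]@c[:3]; print((u[:2]/u[2]/2).round())
```

```text
[ 0.49560691 -0.04921591  0.38880939] [ 0.49549394 -0.04922663  0.38884653] [ 0.01281166 -0.10582285  0.98711326 -0.11935153] [ 0.01281381 -0.10591387  0.98709495 -0.11942201]
scene [[550.39338515 -15.53041587]] top [[201.7836298  383.27861561]]
[150.  41.]
[142.  41.]
[151. 180.]
[145. 180.]
[161.  41.]
[153.  41.]
[160. 180.]
[154. 180.]
```

The wrist view puts the free edge at columns 149–158, between the predictions for 1.33 and 1.40, so the lid elevation is about 1.365. The fingers straddle it. Grasp and lower to a reading of 0.6.

Run:
```python
from h import *
import cv2
r=.185; th=1.365; q=lq(th,-1)
ctrl.command_gripper(.05)
ctrl.movel(tcp(lidpt(0,r,.005,th),q,.05),q,.15)
print(ctrl.movel(tcp(lidpt(0,r,.005,th),q),speed=.1,stop_force=10))
ctrl.command_gripper(0); print("gap",ctrl.get_finger_gap(),ctrl.get_grip_force(),ctrl.get_ft_force().round(1))
for th in np.linspace(1.365,.8,8)[1:]:
    q=lq(th,-1); ctrl.movel(tcp(lidpt(0,r,.005,th),q),q,.06); print(round(th,2),np.round(ctrl.get_ft_force(),1),round(ctrl.get_finger_gap(),4))
ctrl.command_gripper(.05); ctrl.hold(.3)
ctrl.movel(tcp(lidpt(0,r,.005,th),q,.1),speed=.15); 
print(ctrl.get_time(),ctrl.get_qpos().round(2),ctrl.get_ft_force().round(1))
```

```text
False
gap 0.009705409133573404 29.954587519168854 [-0.4  0.6  1.7]
1.28 [-2.2  2.7  0.8] 0.0098
1.2 [-4.5  4.2  3.2] 0.0099
1.12 [-4.7  4.6  4.8] 0.0095
1.04 [-6.7  5.6  5.2] 0.0097
0.96 [-7.6  5.6  4.1] 0.0099
0.88 [-8.6  6.5  5.3] 0.0099
0.8 [-9.4  7.   5.2] 0.0098
21.5 [-0.03  0.55 -0.91  1.83  0.94  1.67  0.53] [ 0.2 -0.4 -0.5]
```

Run:
```python
from h import *
import cv2
p=ctrl.get_tcp_pos(); ctrl.movel([p[0],p[1],.42],lq(1.2,-1),.2)
ctrl.command_gripper(.093)
q=gq(0,1); ctrl.move_ptp(tcp(lidpt(0,.12,.035,.8),q,.13),q)
a=ctrl.grab_frame("wrist"); s=ctrl.grab_frame("scene")
b=cv2.resize(s[170:310,240:370],None,fx=3,fy=3,interpolation=2)
im=np.zeros((580,800,3),np.uint8); im[:360,:400]=a[:360,120:520]; im[:420,400:790]=b
cv2.imwrite("pics/m4.png",im)
T=ctrl.camera_params("wrist")["tool_from_camera"]; M=Ro.from_quat(np.roll(ctrl.get_ee_rot(),-1)).as_matrix();P=ctrl.get_tcp_pos()
for t in(.85,.8,.75):
  for pt in([lidpt(x,.131,.046,t) for x in(-.025,.025)]+[lidpt(x,.2,.01,t) for x in(-.1,.1)]):
    X=w(ch,pt)[0]; c=np.linalg.inv(T)@np.r_[M.T@(X-P),1]; u=ctrl.camera_params("wrist")["mtx"]@c[:3]; print(t,(u[:2]/u[2]-[120,0]).round(),((proj("scene",X[None])-[240,170])*3+[400,0]).round())
print(ctrl.get_time(),ctrl.get_qpos().round(2))
```

```text
0.85 [157. 249.] [[530. 126.]]
0.85 [229. 249.] [[559. 160.]]
0.85 [ 20. 144.] [[559.  27.]]
0.85 [367. 146.] [[681. 155.]]
0.8 [157. 239.] [[537. 126.]]
0.8 [229. 240.] [[566. 159.]]
0.8 [ 23. 130.] [[566.  30.]]
0.8 [364. 132.] [[689. 158.]]
0.75 [158. 229.] [[543. 126.]]
0.75 [229. 230.] [[572. 159.]]
0.75 [ 26. 117.] [[573.  33.]]
0.75 [361. 119.] [[696. 160.]]
24.175 [ 0.6   0.36 -0.75  1.66  0.26  1.22  0.01]
```

View pics/m4.png

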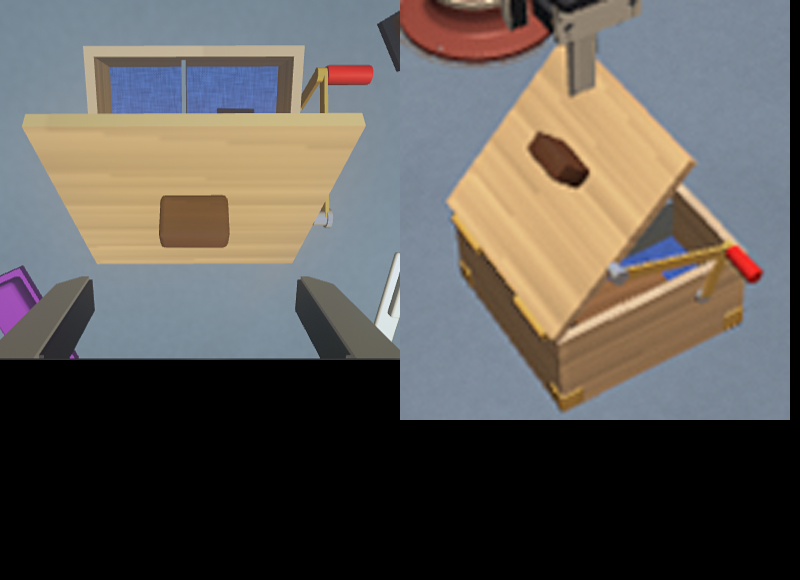

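Run:
```python
from h import *
T=ctrl.camera_params("wrist")["tool_from_camera"]; M=Ro.from_quat(np.roll(ctrl.get_ee_rot(),-1)).as_matrix();P=ctrl.get_tcp_pos()
for t in(.8,.785):
  for n in(.01,.046):
   for r in(.109,.131):
    X=w(ch,lidpt(.025,r,n,t))[0]; c=np.linalg.inv(T)@np.r_[M.T@(X-P),1]; u=ctrl.camera_params("wrist")["mtx"]@c[:3]; print(t,n,r,(u[:2]/u[2]-[120,0]).round(),((proj("scene",X[None])-[240,170])*3+[400,0]).round())
  for r in(0,.2):
    X=w(ch,lidpt(.1,r,.01,t))[0]; c=np.linalg.inv(T)@np.r_[M.T@(X-P),1]; u=ctrl.camera_params("wrist")["mtx"]@c[:3]; print("lid",r,(u[:2]/u[2]-[120,0]).round())
```

```text
0.8 0.01 0.109 [225. 212.] [[578. 189.]]
0.8 0.01 0.131 [227. 196.] [[593. 169.]]
0.8 0.046 0.109 [227. 253.] [[551. 179.]]
0.8 0.046 0.131 [229. 240.] [[566. 159.]]
lid 0 [290. 267.]
lid 0.2 [364. 132.]
0.785 0.01 0.109 [225. 210.] [[579. 189.]]
0.785 0.01 0.131 [227. 194.] [[594. 170.]]
0.785 0.046 0.109 [227. 251.] [[553. 179.]]
0.785 0.046 0.131 [229. 237.] [[568. 159.]]
lid 0 [290. 267.]
lid 0.2 [363. 128.]
```

The half-open view gives lid elevation ≈0.785 (reading ≈0.61) resting on its own, with the wood grip at rows 195–248, columns 160–229, as predicted. Grasp its ends and lower.

Run:
```python
from h import *
import cv2
q=gq(0,1); th0=.785; G=lambda t:tcp(lidpt(0,.12,.035,t),q)
print(ctrl.movel(G(th0),q,.12,stop_force=10),ctrl.get_tcp_pos()-G(th0))
ctrl.command_gripper(0); print("gap",ctrl.get_finger_gap(),ctrl.get_grip_force())
for t in np.linspace(th0,.0,10)[1:]:
    print(round(t,2),ctrl.movel(G(t),speed=.05,stop_force=25),np.round(ctrl.get_ft_force(),1),round(ctrl.get_finger_gap(),4))
print(ctrl.movel(G(-.015),speed=.02,stop_force=8),np.round(ctrl.get_ft_force(),1))
print(ctrl.get_time(),ctrl.get_tcp_pos()-G(0))
cv2.imwrite("pics/s5.png",cv2.resize(ctrl.grab_frame("scene")[170:310,240:370],None,fx=4,fy=4,interpolation=2))
```

```text
False [0.00056971 0.00012298 0.00065809]
gap 0.04966481297088262 29.994295835494995
0.7 False [-1.   0.4  2. ] 0.05
0.61 False [-0.8  1.7  3.1] 0.0499
0.52 False [-1.3  3.5  2. ] 0.0496
0.44 False [-2.8  4.7  0.2] 0.0502
0.35 False [-2.9  3.9  1.8] 0.0497
0.26 False [-2.8  3.6 -0.3] 0.0498
0.17 False [-2.1  4.9 -1.2] 0.05
0.09 False [-3.2  4.2 -1.5] 0.0498
0.0 False [-3.4  2.7 -2.2] 0.0502
False [-3.5  4.   0.1]
29.7167 [-0.00040596  0.00033106 -0.0017467 ]
```

View pics/s5.png

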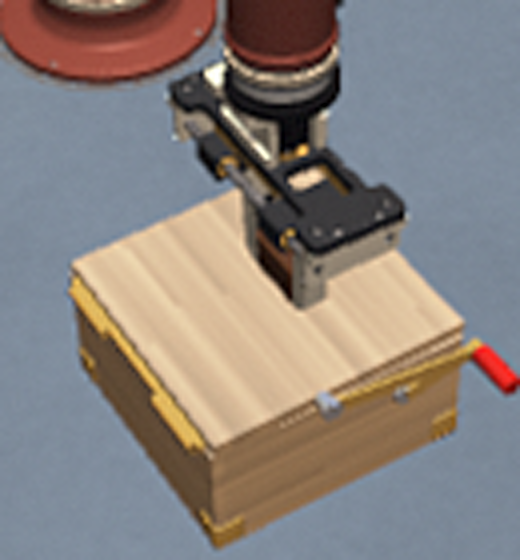

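The view shows the lid nearly shut with a thin gap at the right corner (462,335). I'll press down until there's firm contact.

Run:
```python
from h import *
import cv2
p=ctrl.get_tcp_pos(); print(ctrl.movel(p+[0,0,-.008],speed=.015,stop_force=14),np.round(ctrl.get_ft_force(),1),ctrl.get_tcp_pos()-p)
ctrl.command_gripper(.085); ctrl.hold(.3)
p=ctrl.get_tcp_pos(); ctrl.movel(p+[0,0,.2],speed=.15); ctrl.hold(.3)
print(ctrl.get_time())
cv2.imwrite("pics/s6.png",cv2.resize(ctrl.grab_frame("scene")[170:310,240:370],None,fx=4,fy=4,interpolation=2))
for t in(.05,0): print(t,((proj("scene",w(ch,[lidpt(.1,.2,n,t) for n in(0,.01)]))-[240,170])*4).round())
```

```text
True [0.5 0.8 4.7] [-0.0001523   0.0006344  -0.00277394]
32.975
0.05 [[462. 324.]
 [462. 314.]]
0 [[461. 334.]
 [462. 324.]]
```

View pics/s6.png

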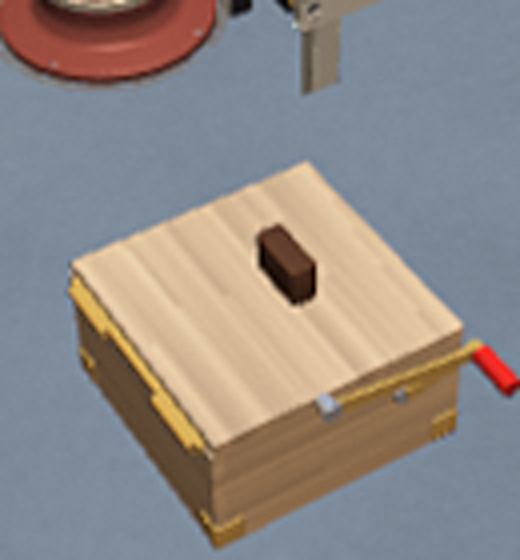

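The lid is shut: its outer corner is at (462,325), matching the prediction of 324 for fully closed. The gripper is clear.

```bash
python3 -c "
from workcell import ctrl
print(ctrl.job_done())"
```

```text
the job is handed in; nothing more can be done
None
```

I handed the job in at about 33 s: the stay was unlocked, the lid rested half-open, and it was then lowered by the wooden grip until the camera showed it fully shut; the interface gave no verdict, and I did not re-measure the bystanders.

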